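Make up a horn kit and a tweeter kit at the soldering bench

ROBOT

A 6-joint arm with a two-finger parallel gripper is mounted at the origin on the work surface. World frame = base frame: x ahead of the robot, y to its left, z up, the work surface at z = 0. Lengths are in m, angles in rad, forces in N, time in s.
With the tool pointing down it reaches from about 0.25 to 0.775 m from the base axis. Payload 4 kg.
Tool frame: the origin (TCP) lies on the centre line of the jaws, within the pads' length; the fingertips stand 25 mm ahead of it and the grasp point (between the pads) lies 6 mm ahead of it; z points along the fingers, y is the line along which they close (so a half turn about z gives the same grasp; the last joint's range is limited). The gripper opens to 94 mm and grips with 3 to 60 N. Pads are 16 mm wide; open, the fingers measure 119 mm over their backs; the gripper's body (75 mm by 177 mm) begins 78 mm behind the grasp point.
Start: joints at [-1.402, 0.087, 1.371, -0, 1.684, -0.103], TCP at [0.148, -0.53, 0.231] pointing down, gripper open.
Joint ranges: [-3.1, 3.1], [-0.76, 2.03], [0.27, 2.55], [-1.08, 4.22], [0.17, 2.65], [-2.57, 2.57]. Speed limits (rad/s): [2.79, 2.79, 3.14, 3.14, 3.14, 3.14].

INTERFACE

Orientations are given as [roll, pitch, yaw] about the fixed x, y, z axes, in that order (R = Rz(yaw) Ry(pitch) Rx(roll)).
In Python, from bench import sensors, optics, ticket gives the robot as it stands.
- The arm moves only by the tool send_rows, never from a script. Its argument "rows" is a list of rows, each a list of 6 numbers: the shift along the world's x, y, z in mm, then the turn, a rotation vector about the world's x, y, z in rad. In form: [[x, y, z, wx, wy, wz], ...]. A call has 1 to 8 rows; each row shifts and turns the commanded pose from where the row before left it; what a row does not reach is not made up. A row lasts 1/12 s, in which the tool goes at most 41.7 mm and 7.16 degrees, less where a joint would pass 70% of its speed; a pose out of reach is approached as far as the arm can. A call is refused whole if a number of a shift passes 41.7 or a number of a turn 0.125, either way. A call with a gripper value outside its range is refused whole. "grip" is the finger opening in mm, from 0 to 94, set as the call begins (left out, the last holds). The fingers move at their own pace and stop on an object; the grip force is fixed at half the most. Time passes only in rows, so rows that do not move let the fingers close. It gives the time, the measured TCP pose, the force, the opening and the grip force at its end, in the units of the state.
- sensors.get_obs(): the state, without advancing time (a new reading comes with each control period).
- optics.snapshot(name): name is "scene" or "top" or "wrist"; returns the picture (420x560x3 uint8, red, green, blue); there is no depth.
- optics.camera_model(name): a dict with "vertical_fov" (degrees; the focal length in pixels is half the picture's height over the tangent of half this angle, whatever the lens; pixels are square), "cx", "cy" (the principal point, pixels), "R" (3x3) and "t" (3): a world point X has camera coordinates R X + t. Camera axes: x right, y down, z forward; pixel columns grow to the right and rows downward; lengths in m; the calibration is good to about 2 mm. A picture is of the moment at which its call begins: read the wrist's pose just before it. camera_model takes no time and is no camera call; for the wrist camera it gives the pose at the moment of the call.
- ticket.close_job(): hands the job in; it is judged then, once.
The state is a dict: "time": time; "joint_positions": joint angles; "qvel": joint speeds; "joint_torque": joint torques, N m; "tool_pos": TCP position; "ee_rot": TCP orientation; "wrist_force": force on the tool from outside, world axes, zero at the start; "wrist_torque": the same for the moment, N m; "width": finger opening in m; "finger_force": force on a finger pad.
Only numpy, scipy, OpenCV 4.12 (cv2) and the standard library are available. Lean on these libraries where they do the work, as an engineer would, in place of code of your own. Each camera call takes 0.05 s, during which the arm holds its last target. There are 200 camera calls.

TASK

Make up the two kits for the next soldering job: in the blue tray the horn driver in the wide bay and the line transformer in one of the small bays; in the red tray the tweeter in the wide bay, with the copper coil and the yellow film capacitor behind it, one in each small bay. Stand every part upright and flat on the tray floor and do not drop any. Leave the solder reel and the blue can capacitor standing where they are.

Things in the scene. Friction and masses are not known exactly. Their poses are not given: they have to be found in the camera images.
- blue_tray: Blue fixed kit tray, 160 x 160 x 15 mm high, walls 4 mm, floor top 3 mm up. Origin: centre of underside, z up; yaw within 0.35 of 0. A divider along y at x = 10 mm parts the wide bay (near the robot, 84 x 152 mm inside, centre x -34, y 0) from two small bays (64 x 74 mm, centres x 44, y 39 and -39), parted by a divider at y = 0. Left or right of the robot; the red tray on the other side.
- red_tray: Red fixed kit tray, 160 x 160 x 15 mm high, walls 4 mm, floor top 3 mm up. Origin: centre of underside, z up; yaw within 0.35 of 0. A divider along y at x = 10 mm parts the wide bay (near the robot, 84 x 152 mm inside, centre x -34, y 0) from two small bays (64 x 74 mm, centres x 44, y 39 and -39), parted by a divider at y = 0. Left or right of the robot.
- driver: Horn driver: black ferrite magnet disc on a steel plate, smaller bright steel plate and silver threaded throat on top. Upright on the bench, any yaw. Origin: centre of underside, z up. Magnet 62 mm diameter, 8 to 34 mm up, grey cap 54 mm diameter below, throat 35 mm diameter, up to 53 mm. About 0.45 kg; grip across the magnet.
- transformer: Line transformer: laminated steel core 46 (its x) x 22 (its y) x 40 mm high; a yellow taped winding, 28 mm wide, 7 to 33 mm up, makes it 40 mm deep along its y; small brass pins on top. Upright on the bench, any yaw. Origin: centre of underside, z up. About 0.22 kg; best gripped across the core ends, along its x.
- tweeter: Dome tweeter: round black housing with a gold dome on top, 52 mm diameter up to 34 mm, dome up to 42 mm. Upright on the bench, any yaw. Origin: centre of underside, z up. About 0.14 kg.
- coil: Copper coil: plain round copper winding with thin black straps and a dark bore, 46 mm diameter, 36 mm high. Upright on the bench, any yaw. Origin: centre of underside, z up. About 0.16 kg.
- film_capacitor: Yellow film capacitor: box 40 (its x) x 26 (its y) x 38 mm high, two thin tin tabs on top up to 46 mm. Upright on the bench, any yaw. Origin: centre of underside, z up. About 0.06 kg.
- solder_reel: Reel of solder, for neither kit: grey wire between white end discs 50 mm diameter, 53 mm high. Upright on the bench, any yaw. Origin: centre of underside, z up. 
- can_capacitor: Can capacitor, for neither kit: dark blue can, silver top with two screw terminals, 35 mm diameter, 60 mm high. Upright on the bench, any yaw. Origin: centre of underside, z up. 

How it is judged:
At the end, for the whole second after the job is handed in: Each part's centre inside its bay of the right tray (coil and film capacitor in different small bays), underside under 6 mm above the tray's underside, tilt under 0.1 rad, released and at rest; solder reel and can capacitor upright within 25 mm of their start (x of driver in the frame of blue_tray between -0.076 and 0.008 m and y of driver in the frame of blue_tray between -0.076 and 0.076 m and x of tweeter in the frame of red_tray between -0.076 and 0.008 m and y of tweeter in the frame of red_tray between -0.076 and 0.076 m and ((x of transformer in the frame of blue_tray between 0.012 and 0.076 m and y of transformer in the frame of blue_tray between 0.002 and 0.076 m) or (x of transformer in the frame of blue_tray between 0.012 and 0.076 m and y of transformer in the frame of blue_tray between -0.076 and -0.002 m)) and ((x of coil in the frame of red_tray between 0.012 and 0.076 m and y of coil in the frame of red_tray between 0.002 and 0.076 m and x of film_capacitor in the frame of red_tray between 0.012 and 0.076 m and y of film_capacitor in the frame of red_tray between -0.076 and -0.002 m) or (x of coil in the frame of red_tray between 0.012 and 0.076 m and y of coil in the frame of red_tray between -0.076 and -0.002 m and x of film_capacitor in the frame of red_tray between 0.012 and 0.076 m and y of film_capacitor in the frame of red_tray between 0.002 and 0.076 m)) and z of driver in the frame of blue_tray between 0 and 0.006 m and angle between each of driver, transformer, tweeter, coil, film_capacitor, solder_reel, can_capacitor's own z axis and vertical below 0.1 rad and linear speed of each of driver, transformer, tweeter, coil, film_capacitor, solder_reel, can_capacitor below 0.02 m/s and angular speed of each of driver, transformer, tweeter, coil, film_capacitor below 0.2 rad/s and contact force between the fingers and driver below 0.05 N and z of transformer in the frame of blue_tray between 0 and 0.006 m and contact force between the fingers and transformer below 0.05 N and z of tweeter in the frame of red_tray between 0 and 0.006 m and contact force between the fingers and tweeter below 0.05 N and z of coil in the frame of red_tray between 0 and 0.006 m and contact force between the fingers and coil below 0.05 N and z of film_capacitor in the frame of red_tray between 0 and 0.006 m and contact force between the fingers and film_capacitor below 0.05 N and distance of each of solder_reel, can_capacitor from where it was at the start of the episode below 0.025 m); the robot touches nothing.
It fails at once if a kit part is dropped: it moves faster than 0.6 m/s (a fall of about 2 cm) with no finger touching it ((contact force between the fingers and driver below 0.05 N and linear speed of driver above 0.6 m/s) or (contact force between the fingers and transformer below 0.05 N and linear speed of transformer above 0.6 m/s) or (contact force between the fingers and tweeter below 0.05 N and linear speed of tweeter above 0.6 m/s) or (contact force between the fingers and coil below 0.05 N and linear speed of coil above 0.6 m/s) or (contact force between the fingers and film_capacitor below 0.05 N and linear speed of film_capacitor above 0.6 m/s)).
It fails at once if the solder reel or the can capacitor is moved more than 25 mm or tipped by more than 0.5 rad (distance of any of solder_reel, can_capacitor from where it was at the start of the episode above 0.025 m or angle between any of solder_reel, can_capacitor's own z axis and vertical above 0.5 rad).
It also fails if it takes over 118 s, if anything falls off the work surface, if the arm or the gripper's body presses on something with over 40 N, if the wrist force passes 120 N, or if a joint passes its speed limit or range.

## Working session

There is one attempt and no reset: what is moved stays moved. The work goes in short steps, Python scripts to look and compute and a tool call to move; the robot and the scene stay as the last step left them, time stands still between calls to the robot, and variables do not carry over. Pictures are saved under pics/ and viewed, at most 14 in all, crops included, and the job is handed in when it is done.

Besides the shell and the picture viewer there is one more tool, called after ">>>" as a command line: name --pt "numbers of a row" for each row, then --argument value for the rest. send_rows: Moves the arm, as the interface text tells. Its arguments: {"type":"object","properties":{"rows":{"type":"array"},"grip":{"type":"number"}},"required":["rows"]}

```bash
mkdir -p pics; ls; python3 - <<'E'
from bench import sensors, optics, ticket
import cv2,numpy as np
for n in("scene","top","wrist"):
    m=optics.camera_model(n); im=optics.snapshot(n)
    cv2.imwrite(f"pics/{n}0.png",im[:,:,::-1]); print(n,m["vertical_fov"],m["cx"],m["cy"],np.round(m["R"],3).tolist(),np.round(m["t"],3), "C",np.round(-np.array(m["R"]).T@np.array(m["t"]),3), [k for k in m])
o=sensors.get_obs();print(o["time"],o["tool_pos"],o["ee_rot"])
E
```

```text
pics
scene 52.596381289106844 275.6126551734372 206.2503993426109 [[-0.041, 0.999, -0.009], [0.722, 0.023, -0.692], [-0.691, -0.035, -0.722]] [ 0.015 -0.368  1.262] C [1.138 0.038 0.657] ['vertical_fov', 'cx', 'cy', 'R', 't']
top 56.20421754085484 281.53312145999104 214.94160084624653 [[-0.029, -0.999, -0.025], [-0.996, 0.031, -0.086], [0.087, 0.022, -0.996]] [0.018 0.555 0.832] C [ 0.482 -0.018  0.876] ['vertical_fov', 'cx', 'cy', 'R', 't']
wrist 61.054274597784044 278.2244394425822 203.30351410794574 [[0.269, -0.963, -0.002], [-0.927, -0.259, 0.27], [-0.26, -0.07, -0.963]] [-0.549 -0.028  0.392] C [ 0.224 -0.509  0.384] ['vertical_fov', 'cx', 'cy', 'R', 't']
0.15 [ 0.14757469 -0.52945165  0.22957216] [-3.13993102e+00 -1.70331311e-04  2.71760413e-01]
```

View pics/top0.png

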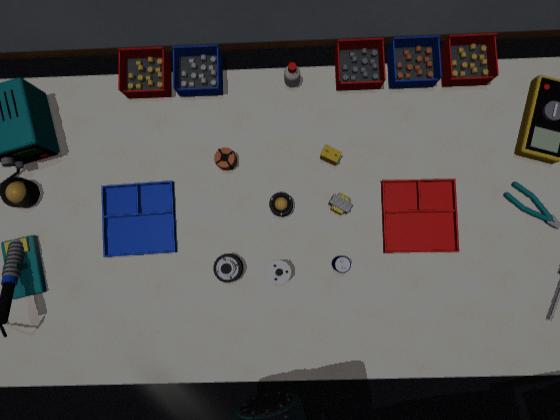

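View pics/scene0.png

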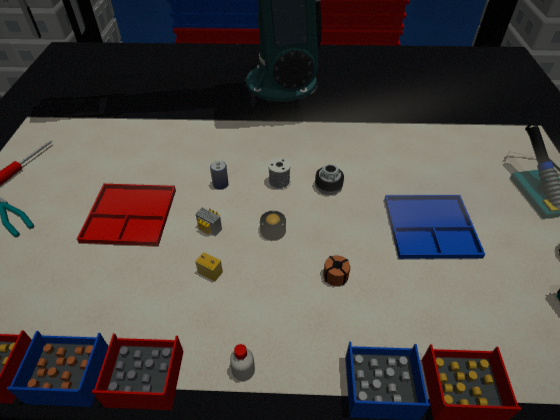

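The top view shows blue tray centred near (139,218) and red near (420,215). The parts are driver (228,268), tweeter (281,204), coil (226,158), film capacitor (331,155) and transformer (340,204). The decoys are the reel (280,271) and the can (341,264). The scene view has blue at (432,226), red at (127,213), driver (330,179), tweeter (273,224), coil (337,270), film (209,265) and transformer (208,221).

```bash
cat > h.py <<'E'
import cv2,numpy as np
from bench import sensors, optics
def model(n):
    m=optics.camera_model(n); f=210/np.tan(np.radians(m["vertical_fov"])/2)
    return f,m["cx"],m["cy"],np.array(m["R"]),np.array(m["t"])
def ray(m,p):
    f,cx,cy,R,t=m; d=R.T@np.array([(p[0]-cx)/f,(p[1]-cy)/f,1]); return -R.T@t,d/np.linalg.norm(d)
def plane(m,p,z):
    C,d=ray(m,p); return C+d*(z-C[2])/d[2]
def proj(m,X):
    f,cx,cy,R,t=m; c=R@np.array(X)+t; return np.array([cx+f*c[0]/c[2],cy+f*c[1]/c[2]])
def tri(m1,p1,m2,p2):
    C1,d1=ray(m1,p1);C2,d2=ray(m2,p2)
    s=np.linalg.lstsq(np.c_[d1,-d2],C2-C1,rcond=None)[0]
    a,b=C1+s[0]*d1,C2+s[1]*d2; return (a+b)/2,np.linalg.norm(a-b)
E
python3 - <<'E'
from h import *
ims={n:cv2.imread(f"pics/{n}0.png") for n in("top","scene")}
M={n:model(n) for n in ims}
Q={}
for n,im in ims.items():
    hsv=cv2.cvtColor(im,cv2.COLOR_BGR2HSV)
    bl=cv2.inRange(hsv,(105,140,40),(130,255,255)); rd=cv2.inRange(hsv,(0,170,60),(6,255,255))|cv2.inRange(hsv,(174,170,60),(180,255,255))
    for c,mk in(("blue",bl),("red",rd)):
        mk=cv2.morphologyEx(mk,cv2.MORPH_CLOSE,np.ones((5,5)))
        cs=cv2.findContours(mk,0,1)[0]
        cs=[k for k in cs if 3000<cv2.contourArea(k)<9000 and (200<cv2.boundingRect(k)[1]+cv2.boundingRect(k)[3]/2<240)]
        for k in cs:
            h=cv2.convexHull(k); e=cv2.approxPolyN(h,4)[0] if hasattr(cv2,"approxPolyN") else cv2.boxPoints(cv2.minAreaRect(h))
            P=np.array([plane(M[n],p,.015)[:2] for p in e])
            Q[n,c]=e
            print(n,c,cv2.contourArea(k),e.tolist(),P.round(3).tolist(),"mean",P.mean(0).round(4))
im=ims["top"][130:300,190:380]; cv2.imwrite("pics/c1.png",cv2.resize(im,None,fx=4,fy=3.5*4/3.5,interpolation=2)[:600])
im=ims["scene"][145:295,180:370]; cv2.imwrite("pics/c2.png",cv2.resize(im,None,fx=4,fy=4,interpolation=2))
E
```

```text
top blue 4958.0 [[176, 251], [103, 257], [101, 186], [173, 180]] [[0.484, 0.235], [0.476, 0.397], [0.634, 0.404], [0.642, 0.241]] mean [0.559  0.3193]
top red 5142.0 [[458, 251], [384, 252], [382, 180], [455, 179]] [[0.467, -0.377], [0.469, -0.218], [0.627, -0.222], [0.624, -0.381]] mean [ 0.5467 -0.2998]
scene blue 4532.5 [[460, 195], [486, 257], [399, 258], [387, 195]] [[0.478, 0.398], [0.642, 0.404], [0.65, 0.242], [0.483, 0.243]] mean [0.5634 0.3221]
scene red 4373.0 [[176, 186], [157, 245], [75, 243], [103, 183]] [[0.47, -0.215], [0.635, -0.218], [0.635, -0.379], [0.465, -0.379]] mean [ 0.5512 -0.2978]
```

View pics/c1.png

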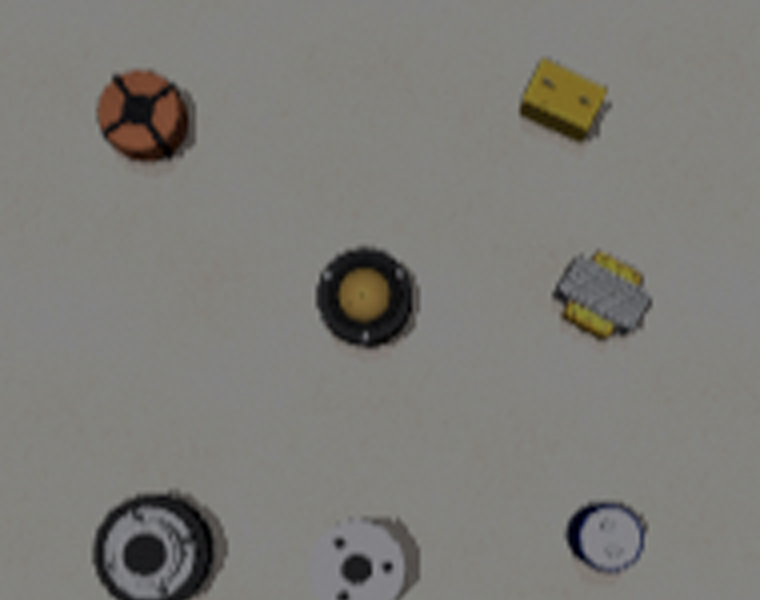

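View pics/c2.png

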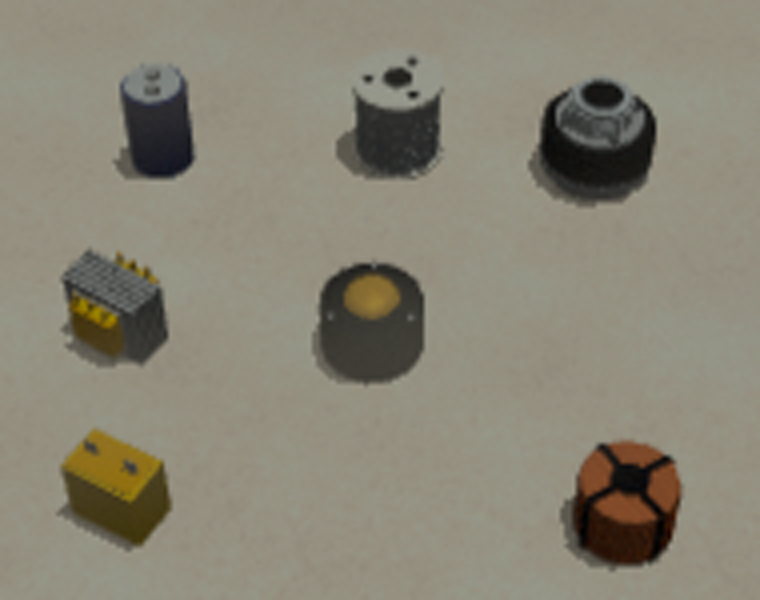

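Crops are at 4x. In the top crop the feature centres are coil bore (138,112), film tabs (547,84)/(584,100), dome (363,294), core top (605,291), throat bore (144,554), reel hub (358,570) and can top (608,537). In the scene crop they are (630,478), (91,448)/(130,467), (371,297), (113,277), (602,93), (397,77) and (152,80).

```bash
python3 - <<'E'
from h import *
T,S=model("top"),model("scene")
a=lambda u:np.array([190+(u[0]+.5)/4-.5,130+(u[1]+.5)/4-.5]); b=lambda u:np.array([180+(u[0]+.5)/4-.5,145+(u[1]+.5)/4-.5])
D=dict(coil=((138,112),(630,478)),tab1=((547,84),(91,448)),tab2=((584,100),(130,467)),dome=((363,294),(371,297)),core=((605,291),(113,277)),
core_e1=((565,277),(82,258)),core_e2=((643,306),(144,295)),throat=((144,554),(602,93)),reel=((358,570),(397,77)),can=((608,537),(152,80)))
for k,(p,q) in D.items():
    X,e=tri(T,a(p),S,b(q)); print(k,(X*1000).round(1),"err",round(e*1000,1))
for nm,p,q in(("blue nearR",(176,251),(387,195)),("blue nearL",(103,257),(460,195)),("red nearR",(458,251),(103,183)),("red nearL",(384,252),(176,186))):
    X,e=tri(T,p,S,q);print(nm,(X*1000).round(1),round(e*1000,1))
E
```

```text
coil [683.9 122.8  36.3] err 0.8
tab1 [ 688.7 -107.1   54.6] err 17.1
tab2 [ 682.1 -111.5   31.5] err 18.3
dome [580.1   2.6  37.5] err 0.1
core [ 576.8 -125.3   43.9] err 1.6
core_e1 [ 585.2 -118.7   67.1] err 32.2
core_e2 [ 568.7 -130.8   23.4] err 36.1
throat [445.7 120.1  55.7] err 0.7
reel [434.3   9.5  54.3] err 1.4
can [ 448.  -120.5   60.6] err 0.7
blue nearR [484.3 239.2  15.2] 7.6
blue nearL [475.7 399.2  12.4] 1.2
red nearR [ 466.9 -377.4   16.6] 1.5
red nearL [ 468.9 -216.9   14.5] 3.4
```

```bash
python3 - <<'E'
from h import *
T,S=model("top"),model("scene")
a=lambda u:np.array([190+(u[0]+.5)/4-.5,130+(u[1]+.5)/4-.5]); b=lambda u:np.array([180+(u[0]+.5)/4-.5,145+(u[1]+.5)/4-.5])
for nm,p in(("film",[((547,84),(130,467)),((584,100),(91,448))]),("core",[((565,277),(144,295)),((643,306),(82,258))])):
    X=[tri(T,a(u),S,b(v)) for u,v in p]; d=X[1][0]-X[0][0]
    print(nm,[((x*1000).round(1),round(e*1000,1)) for x,e in X],"yaw",np.arctan2(d[1],d[0]),"len",np.linalg.norm(d))
E
```

```text
film [(array([690.1, -99.8,  42.6]), np.float64(0.1)), (array([ 680.5, -119. ,   43. ]), np.float64(0.5))] yaw -2.0329454195101504 len 0.021478444696613794
core [(array([ 585.6, -106.8,   41.1]), np.float64(2.7)), (array([ 567.6, -143.1,   47.3]), np.float64(4.4))] yaw -2.0316168970044717 len 0.040947461484145804
```

>>> send_rows --pt "26.8 25.3 -3 0 0 -0.046" --pt "26.8 25.3 -3 0 0 -0.046" --pt "26.8 25.3 -3 0 0 -0.046" --pt "26.8 25.3 -3 0 0 -0.046" --pt "26.8 25.3 -3 0 0 -0.046" --pt "26.8 25.3 -3 0 0 -0.046" --pt "26.8 25.3 -3 0 0 -0.046" --pt "26.8 25.3 -3 0 0 -0.046" --grip 94

```text
time: 0.82
tool_pos: [0.3629, -0.3258, 0.2061]
ee_rot: [-3.142, 0.0, -0.099]
wrist_force: [1.4, 0.0, -0.6]
width: 0.0938
finger_force: 0.0
```

>>> send_rows --pt "26.8 25.3 -3 0 0 -0.046" --pt "26.8 25.3 -3 0 0 -0.046" --pt "26.8 25.3 -3 0 0 -0.046" --pt "26.8 25.3 -3 0 0 -0.046" --pt "26.8 25.3 -3 0 0 -0.046" --pt "26.8 25.3 -3 0 0 -0.046" --pt "26.8 25.3 -3 0 0 -0.046" --pt "26.8 25.3 -3 0 0 -0.046"

```text
time: 1.48
tool_pos: [0.5774, -0.1234, 0.1819]
ee_rot: [3.141, 0.001, -0.466]
wrist_force: [-0.1, -0.7, 0.2]
width: 0.0937
finger_force: 0.0
```

```bash
python3 - <<'E'
from h import *
o=sensors.get_obs(); print(o["time"],o["tool_pos"].round(4) if hasattr(o["tool_pos"],"round") else o["tool_pos"],o["ee_rot"])
W=model("wrist"); im=optics.snapshot("wrist"); cv2.imwrite("pics/w1.png",im[:,:,::-1])
for k,X in dict(core=[.5768,-.1253,.04],film=[.6853,-.1094,.046],tweeter=[.58,.0026,.04],can=[.448,-.1205,.06]).items(): print(k,proj(W,X).round(1))
E
```

```text
1.4833 [ 0.5774 -0.1234  0.1819] [ 3.14123998e+00  6.53952975e-04 -4.66224751e-01]
core [281.  198.6]
film [200.2  88.8]
tweeter [152.6 257. ]
can [340.7 330.8]
```

View pics/w1.png

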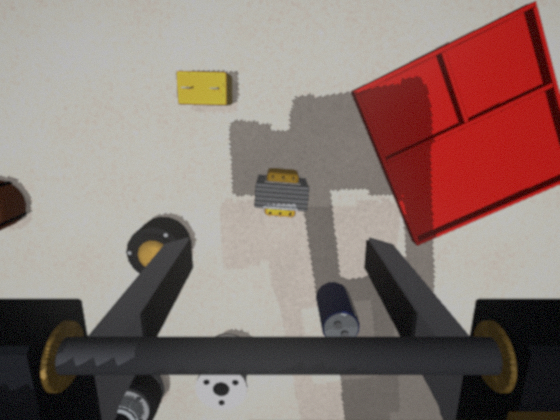

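The picture agrees with the calibration. Core top is near (281,196) against a prediction of (281,199), the film tabs' midpoint (202,88) against (200,89), and the jaws are lined up with the core's long axis. I'll descend and grip.

>>> send_rows --pt "0 -2 -36 0 0 0.004" --pt "0 0 -36 0 0 0" --pt "0 0 -36 0 0 0" --pt "0 0 -22 0 0 0" --pt "0 0 -12 0 0 0" --pt "0 0 0 0 0 0"

```text
time: 2.03
tool_pos: [0.5738, -0.1263, 0.0365]
ee_rot: [3.14, 0.008, -0.46]
wrist_force: [0.1, -0.8, -0.0]
width: 0.0939
finger_force: 0.0
```

>>> send_rows --pt "0 0 0 0 0 0" --pt "0 0 0 0 0 0" --pt "0 0 0 0 0 0" --pt "0 0 0 0 0 0" --pt "0 0 0 0 0 0" --pt "0 0 0 0 0 0" --grip 30

```text
time: 2.53
tool_pos: [0.577, -0.1272, 0.0415]
ee_rot: [-3.141, -0.002, -0.46]
wrist_force: [-0.3, 0.4, -0.1]
width: 0.0575
finger_force: 0.0
```

>>> send_rows --pt "0 0 0 0 0 0" --pt "0 0 0 0 0 0" --pt "0 0 0 0 0 0" --pt "0 0 0 0 0 0" --pt "0 0 0 0 0 0"

```text
time: 2.95
tool_pos: [0.5767, -0.1267, 0.0409]
ee_rot: [-3.141, -0.0, -0.46]
wrist_force: [-0.4, 0.8, 2.5]
width: 0.0463
finger_force: 29.3
```

>>> send_rows --pt "0 0 8 0 0 0" --pt "0 0 20 0 0 0" --pt "0 0 35 0 0 0" --pt "0 0 35 0 0 0" --pt "0 0 30 0 0 0" --pt "0 0 10 0 0 0" --pt "0 0 0 0 0 0"

```text
time: 3.53
tool_pos: [0.578, -0.1278, 0.182]
ee_rot: [-3.141, -0.007, -0.46]
wrist_force: [0.6, -0.2, -2.9]
width: 0.0463
finger_force: 29.3
```

>>> send_rows --pt "2.4 20 0 0 0 0.04" --pt "2.4 38 0 0 0 0.04" --pt "2.4 38 0 0 0 0.04" --pt "2.4 38 0 0 0 0.04" --pt "2.4 38 0 0 0 0.04" --pt "2.4 38 0 0 0 0.04" --pt "2.4 38 0 0 0 0.04"

```text
time: 4.12
tool_pos: [0.5914, 0.1223, 0.1743]
ee_rot: [3.139, 0.006, -0.179]
wrist_force: [1.0, -0.3, -2.8]
width: 0.0468
finger_force: 29.3
```

>>> send_rows --pt "2.4 38 0 0 0 0.04" --pt "2.4 38 0 0 0 0.04" --pt "2.4 38 0 0 0 0.04" --pt "2.4 30 0 0 0 0.04" --pt "2.4 16 0 0 0 0.04" --pt "0 0 0 0 0 0.01" --pt "0 0 0 0 0 0" --pt "0 0 0 0 0 0"

```text
time: 4.78
tool_pos: [0.6044, 0.2797, 0.1757]
ee_rot: [3.139, 0.004, 0.029]
wrist_force: [-0.5, 0.5, -2.1]
width: 0.0462
finger_force: 29.3
```

```bash
python3 - <<'E'
from h import *
o=sensors.get_obs(); print(o["time"],o["tool_pos"],o["ee_rot"],o["width"])
W=model("wrist"); im=optics.snapshot("wrist"); cv2.imwrite("pics/w2.png",im[:,:,::-1])
for u in(0,):
  for x,y in((-.08,-.08),(.08,-.08),(.08,.08),(-.08,.08),(.01,0)): 
    c,s=np.cos(.03),np.sin(.03); print((x,y),proj(W,[.56+c*x-s*y,.32+s*x+c*y,.015]).round(1))
E
```

```text
4.7833 [0.604418   0.27971409 0.17572186] [3.13900136 0.0042535  0.02860124] 0.0462020713582967
(-0.08, -0.08) [316.2 311.9]
(0.08, -0.08) [321.4 152.7]
(0.08, 0.08) [140. 153.]
(-0.08, 0.08) [157.1 312.2]
(0.01, 0) [233.5 227.6]
```

View pics/w2.png

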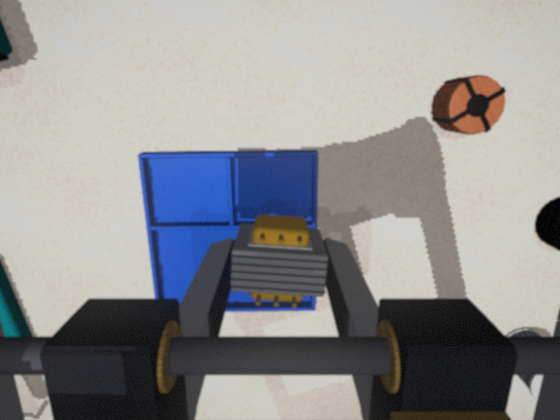

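Blue tray rim corners are seen at (318,151), (140,154), (156,311) and (316,311), within 3 px of the prediction, so the tray pose holds and the held transformer is level. I'll lower it into the right small bay.

>>> send_rows --pt "1 2 -25 0 0 0" --pt "0 0 -36 0 0 0" --pt "0 0 -36 0 0 0" --pt "0 0 -20 0 0 0" --pt "0 0 -6 0 0 0" --pt "0 0 -2 0 0 0" --pt "0 0 0 0 0 0" --pt "0 0 0 0 0 0"

```text
time: 5.5
tool_pos: [0.608, 0.283, 0.0563]
ee_rot: [-3.14, -0.004, 0.029]
wrist_force: [0.1, 0.4, -2.8]
width: 0.0467
finger_force: 29.3
```

>>> send_rows --pt "-1 -1 -5 0 0 0" --pt "0 0 -4 0 0 0" --pt "0 0 0 0 0 0" --pt "0 0 0 0 0 0" --pt "0 0 0 0 0 0" --pt "0 0 0 0 0 0"

```text
time: 6.0
tool_pos: [0.6054, 0.2821, 0.0447]
ee_rot: [-3.142, -0.0, 0.03]
wrist_force: [-0.4, 0.1, -3.9]
width: 0.0464
finger_force: 29.3
```

>>> send_rows --pt "0 0 -1 0 0 0" --pt "0 0 -0.7 0 0 0" --pt "0 0 0 0 0 0" --pt "0 0 0 0 0 0"

```text
time: 6.33
tool_pos: [0.6056, 0.2822, 0.0439]
ee_rot: [-3.141, -0.001, 0.03]
wrist_force: [-1.8, -1.3, 2.5]
width: 0.0459
finger_force: 29.3
```

>>> send_rows --pt "0 0 0 0 0 0" --pt "0 0 0 0 0 0" --pt "0 0 0 0 0 0" --pt "0 0 0 0 0 0" --pt "0 0 6 0 0 0" --pt "0 0 25 0 0 0" --pt "0 0 38 0 0 0" --pt "0 0 30 0 0 0" --grip 64

```text
time: 7.0
tool_pos: [0.6051, 0.2819, 0.1433]
ee_rot: [3.141, 0.0, 0.03]
wrist_force: [0.7, 1.6, 0.7]
width: 0.0639
finger_force: 0.0
```

>>> send_rows --pt "-15 -15 20 0 0 0" --pt "-27 -27 15 0 0 0" --pt "-27 -27 5 0 0 0" --pt "-27 -27 0 0 0 0" --pt "-27 -27 0 0 0 0" --pt "-25 -25 0 0 0 0" --pt "-12 -14 0 0 0 0" --pt "0 0 0 0 0 0" --grip 94

```text
time: 7.67
tool_pos: [0.4433, 0.118, 0.1827]
ee_rot: [3.141, -0.001, 0.027]
wrist_force: [1.0, 0.3, -0.3]
width: 0.0942
finger_force: 0.0
```

```bash
python3 - <<'E'
from h import *
o=sensors.get_obs(); print(o["time"],o["tool_pos"],o["ee_rot"],o["width"])
W=model("wrist"); im=optics.snapshot("wrist"); cv2.imwrite("pics/w3.png",im[:,:,::-1])
for k,X in dict(throat=[.4457,.1201,.053],tw=[.58,.0026,.042]).items(): print(k,proj(W,X).round(1))
E
```

```text
7.6667 [0.44332802 0.11797085 0.18274242] [ 3.14068710e+00 -1.06811175e-03  2.72492623e-02] 0.09419887593447236
throat [275.7 200.4]
tw [435.5  29.6]
```

View pics/w3.png

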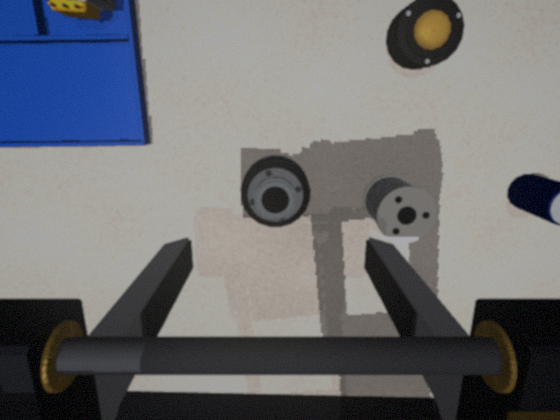

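The throat bore is at (275,199) against a prediction of (276,200), midway between the jaws, with the reel well clear at (405,215). I'll descend.

>>> send_rows --pt "2 2 -25 0 0 0" --pt "0 0 -38 0 0 0" --pt "0 0 -38 0 0 0" --pt "0 0 -30 0 0 0" --pt "0 0 -14 0 0 0" --pt "0 0 -5 0 0 0" --pt "0 0 0 0 0 0"

```text
time: 8.3
tool_pos: [0.447, 0.1225, 0.0304]
ee_rot: [3.141, 0.003, 0.03]
wrist_force: [-0.7, -0.0, -0.1]
width: 0.0938
finger_force: 0.0
```

>>> send_rows --pt "0 0 0 0 0 0" --pt "0 0 0 0 0 0" --pt "0 0 0 0 0 0" --pt "0 0 0 0 0 0" --pt "0 0 0 0 0 0" --pt "0 0 0 0 0 0" --pt "0 0 0 0 0 0" --pt "0 0 0 0 0 0" --grip 50

```text
time: 8.97
tool_pos: [0.448, 0.1215, 0.0328]
ee_rot: [3.14, -0.002, 0.03]
wrist_force: [-0.6, -2.6, 6.0]
width: 0.0616
finger_force: 30.0
```

>>> send_rows --pt "0 0 6 0 0 0" --pt "0 0 18 0 0 0" --pt "0 0 34 0 0 0" --pt "0 0 30 0 0 0" --pt "0 0 16 0 0 0" --pt "0 0 4 0 0 0"

```text
time: 9.47
tool_pos: [0.4484, 0.1227, 0.1425]
ee_rot: [-3.14, -0.005, 0.03]
wrist_force: [-0.0, -0.2, -3.8]
width: 0.0616
finger_force: 30.0
```

>>> send_rows --pt "8 18 0 0 0 0" --pt "13 34 0 0 0 0" --pt "14 36 0 0 0 0" --pt "14 36 0 0 0 0" --pt "14 36 0 0 0 0" --pt "11 28 0 0 0 0" --pt "4 10 0 0 0 0" --pt "0 0 0 0 0 0"

```text
time: 10.13
tool_pos: [0.524, 0.3222, 0.136]
ee_rot: [3.141, 0.006, 0.033]
wrist_force: [-0.7, -0.0, -5.4]
width: 0.0614
finger_force: 30.0
```

>>> send_rows --pt "0 0 -18 0 0 0" --pt "0 0 -32 0 0 0" --pt "0 0 -25 0 0 0" --pt "0 0 -14 0 0 0" --pt "0 0 -6 0 0 0" --pt "0 0 0 0 0 0" --pt "0 0 0 0 0 0" --pt "0 0 0 0 0 0"

```text
time: 10.8
tool_pos: [0.5262, 0.32, 0.0465]
ee_rot: [-3.141, -0.003, 0.029]
wrist_force: [-0.0, -0.2, -3.5]
width: 0.0615
finger_force: 30.0
```

>>> send_rows --pt "0 0 -5 0 0 0" --pt "0 0 -3 0 0 0" --pt "0 0 -1 0 0 0" --pt "0 0 0 0 0 0" --pt "0 0 0 0 0 0"

```text
time: 11.22
tool_pos: [0.5253, 0.32, 0.0359]
ee_rot: [3.142, -0.0, 0.03]
wrist_force: [-0.3, -0.2, -4.0]
width: 0.062
finger_force: 30.0
```

>>> send_rows --pt "0 0 -0.8 0 0 0" --pt "0 0 -0.5 0 0 0" --pt "0 0 0 0 0 0" --pt "0 0 0 0 0 0"

```text
time: 11.55
tool_pos: [0.5253, 0.3201, 0.0358]
ee_rot: [-3.142, -0.0, 0.03]
wrist_force: [-2.7, -1.0, 4.8]
width: 0.0612
finger_force: 30.0
```

>>> send_rows --pt "0 0 0 0 0 0" --pt "0 0 0 0 0 0" --pt "0 0 0 0 0 0" --pt "0 0 0 0 0 0" --pt "0 0 6 0 0 0" --pt "0 0 25 0 0 0" --pt "0 0 38 0 0 0" --pt "0 0 38 0 0 0" --grip 84

```text
time: 12.22
tool_pos: [0.5244, 0.3195, 0.1413]
ee_rot: [3.14, 0.003, 0.03]
wrist_force: [1.0, -0.4, 0.5]
width: 0.0838
finger_force: 0.0
```

>>> send_rows --pt "10 -13 15 0 0 -0.01" --pt "24 -30 15 0 0 -0.01" --pt "25 -32 8 0 0 -0.01" --pt "25 -32 0 0 0 -0.01" --pt "25 -32 0 0 0 -0.01" --pt "25 -31 0 0 0 0" --pt "18 -20 0 0 0 0" --pt "6 -7 0 0 0 0" --grip 78

```text
time: 12.88
tool_pos: [0.6856, 0.1186, 0.1791]
ee_rot: [3.14, -0.001, -0.025]
wrist_force: [0.0, -0.5, -1.4]
width: 0.0782
finger_force: 0.0
```

```bash
python3 - <<'E'
from h import *
o=sensors.get_obs(); print(o["time"],o["tool_pos"],o["ee_rot"],o["width"])
W=model("wrist"); im=optics.snapshot("wrist"); cv2.imwrite("pics/w4.png",im[:,:,::-1])
print(proj(W,[.6839,.1228,.036]).round(1))
hsv=cv2.cvtColor(im,cv2.COLOR_RGB2HSV); mk=cv2.inRange(hsv,(4,120,50),(14,255,255)); mk=cv2.morphologyEx(mk,cv2.MORPH_CLOSE,np.ones((15,15)))
c=max(cv2.findContours(mk,0,1)[0],key=cv2.contourArea); print(cv2.boundingRect(c))
E
```

```text
12.8833 [0.68557007 0.11861609 0.17907645] [ 3.14007273e+00 -9.32863092e-04 -2.51102777e-02] 0.07819455079873043
[273.4 201. ]
(249, 168, 49, 53)
```

>>> send_rows --pt "2 0 -25 0 0 0" --pt "0 0 -38 0 0 0" --pt "0 0 -38 0 0 0" --pt "0 0 -24 0 0 0" --pt "0 0 -10 0 0 0" --pt "0 0 -3 0 0 0" --pt "0 0 0 0 0 0" --pt "0 0 0 0 0 0"

```text
time: 13.6
tool_pos: [0.6866, 0.1238, 0.0444]
ee_rot: [-3.141, -0.004, -0.019]
wrist_force: [0.3, -0.1, 0.8]
width: 0.0778
finger_force: 0.0
```

```bash
python3 - <<'E'
from h import *
o=sensors.get_obs(); print(o["time"],o["tool_pos"],o["ee_rot"],o["width"])
im=optics.snapshot("wrist"); cv2.imwrite("pics/w5.png",im[:,:,::-1])
E
```

```text
13.6 [0.68662053 0.12384895 0.04435742] [-3.14098601 -0.00434201 -0.01942204] 0.07776714715110938
```

View pics/w5.png

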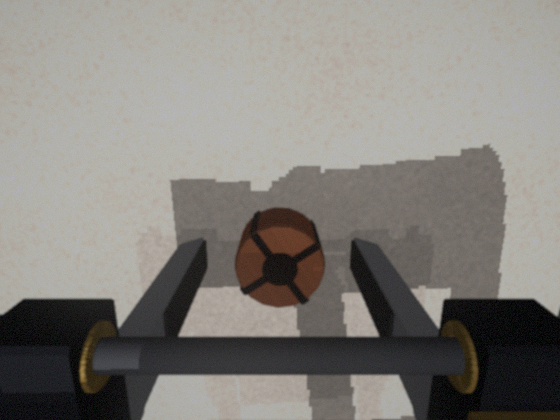

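The coil sits centred between the fingers, bore at (280,268). I'll lower a little and close.

>>> send_rows --pt "0 0 -3 0 0 0" --pt "0 0 0 0 0 0" --pt "0 0 0 0 0 0" --pt "0 0 0 0 0 0" --pt "0 0 0 0 0 0" --pt "0 0 0 0 0 0" --pt "0 0 0 0 0 0" --pt "0 0 0 0 0 0" --grip 34

```text
time: 14.32
tool_pos: [0.6854, 0.123, 0.0387]
ee_rot: [3.142, -0.0, -0.02]
wrist_force: [0.3, 0.3, 1.0]
width: 0.0455
finger_force: 30.0
```

>>> send_rows --pt "0 0 6 0 0 0" --pt "0 0 20 0 0 0" --pt "0 0 36 0 0 0" --pt "0 0 34 0 0 0" --pt "0 -5 18 0 0 0" --pt "-4 -20 6 0 0 0" --pt "-9 -37 0 0 0 0" --pt "-9 -37 0 0 0 0"

```text
time: 14.98
tool_pos: [0.6632, 0.0241, 0.1594]
ee_rot: [3.141, -0.001, -0.017]
wrist_force: [0.6, -1.6, -2.9]
width: 0.0459
finger_force: 30.0
```

>>> send_rows --pt "-9 -37 0 0 0 0" --pt "-9 -37 0 0 0 0" --pt "-9 -37 0 0 0 0" --pt "-9 -37 0 0 0 0" --pt "-9 -37 0 0 0 0" --pt "-9 -37 0 0 0 0" --pt "-9 -33 0 0 0 0" --pt "-5 -20 0 0 0 0"

```text
time: 15.65
tool_pos: [0.5934, -0.2547, 0.1581]
ee_rot: [3.14, 0.002, -0.024]
wrist_force: [0.5, -0.1, -1.3]
width: 0.045
finger_force: 30.0
```

>>> send_rows --pt "-3 -10 0 0 0 0" --pt "0 0 0 0 0 0" --pt "0 0 0 0 0 0"

```text
time: 15.9
tool_pos: [0.5922, -0.2604, 0.1582]
ee_rot: [-3.14, 0.0, -0.02]
wrist_force: [-0.6, -0.3, -1.9]
width: 0.0456
finger_force: 30.0
```

```bash
python3 - <<'E'
from h import *
o=sensors.get_obs(); print(o["time"],o["tool_pos"],o["ee_rot"],o["width"])
W=model("wrist"); im=optics.snapshot("wrist"); cv2.imwrite("pics/w6.png",im[:,:,::-1])
c,s=np.cos(-.02),np.sin(-.02)
for x,y in((-.08,-.08),(.08,-.08),(.08,.08),(-.08,.08),(.01,0),(.08,0)): print((x,y),proj(W,[.547+c*x-s*y,-.299+s*x+c*y,.015]).round(1))
E
```

```text
15.9 [ 0.59223771 -0.26038466  0.1581786 ] [-3.14023329e+00  3.65283126e-04 -2.04741901e-02] 0.04563315445345763
(-0.08, -0.08) [403.4 324.4]
(0.08, -0.08) [421.5 157.8]
(0.08, 0.08) [230.3 157.8]
(-0.08, 0.08) [236.4 324.2]
(0.01, 0) [323.  236.3]
(0.08, 0) [325.9 157.8]
```

View pics/w6.png

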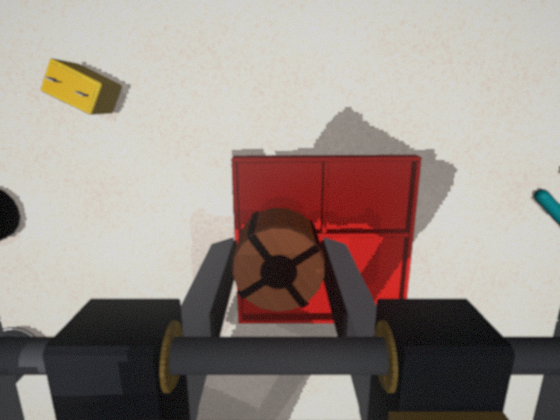

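Red rim corners are seen at (419,156), (233,156), (408,322) and (239,322), about 2 px off the prediction, so the tray is roughly 2 mm further out. I'll correct +1.5 mm in x and lower.

>>> send_rows --pt "1.5 0 -20 0 0 0" --pt "0 0 -34 0 0 0" --pt "0 0 -30 0 0 0" --pt "0 0 -18 0 0 0" --pt "0 0 -8 0 0 0" --pt "0 0 -2 0 0 0" --pt "0 0 0 0 0 0" --pt "0 0 0 0 0 0"

```text
time: 16.62
tool_pos: [0.5953, -0.2609, 0.0487]
ee_rot: [3.14, -0.003, -0.019]
wrist_force: [0.3, -0.4, -1.9]
width: 0.0451
finger_force: 30.0
```

>>> send_rows --pt "0 0 -1 0 0 0" --pt "0 0 -1 0 0 0" --pt "0 0 0 0 0 0" --pt "0 0 0 0 0 0"

```text
time: 16.95
tool_pos: [0.594, -0.2613, 0.0452]
ee_rot: [3.141, -0.001, -0.02]
wrist_force: [-0.5, -0.8, -2.0]
width: 0.0459
finger_force: 30.0
```

>>> send_rows --pt "0 0 -1.5 0 0 0" --pt "0 0 -1 0 0 0" --pt "0 0 -0.8 0 0 0" --pt "0 0 0 0 0 0" --pt "0 0 0 0 0 0"

```text
time: 17.37
tool_pos: [0.5938, -0.2611, 0.0417]
ee_rot: [3.141, -0.0, -0.02]
wrist_force: [-1.5, -0.1, 0.8]
width: 0.0451
finger_force: 30.0
```

>>> send_rows --pt "0 0 0 0 0 0" --pt "0 0 0 0 0 0" --pt "0 0 0 0 0 0" --pt "0 0 5 0 0 0" --pt "0 0 20 0 0 0" --pt "0 0 36 0 0 0" --pt "0 0 38 0 0 0" --pt "0 0 20 0 0 0" --grip 53

```text
time: 18.03
tool_pos: [0.5953, -0.2618, 0.1659]
ee_rot: [3.138, -0.006, -0.02]
wrist_force: [1.3, -0.7, 1.5]
width: 0.0532
finger_force: 0.0
```

>>> send_rows --pt "8 12 18 0 0 -0.055" --pt "16 26 0 0 0 -0.055" --pt "18 30 0 0 0 -0.055" --pt "18 30 0 0 0 -0.055" --pt "17 28 0 0 0 -0.055" --pt "10 18 0 0 0 -0.055" --pt "4 8 0 0 0 -0.055" --pt "0 0 0 0 0 -0.055" --grip 76

```text
time: 18.7
tool_pos: [0.6859, -0.1059, 0.1782]
ee_rot: [-3.141, -0.0, -0.459]
wrist_force: [-0.7, 1.0, 1.0]
width: 0.0758
finger_force: 0.0
```

```bash
python3 - <<'E'
from h import *
o=sensors.get_obs(); print(o["time"],o["tool_pos"],o["ee_rot"],o["width"])
W=model("wrist"); im=optics.snapshot("wrist"); cv2.imwrite("pics/w7.png",im[:,:,::-1])
print(proj(W,[.6853,-.1094,.046]).round(1))
hsv=cv2.cvtColor(im,cv2.COLOR_RGB2HSV); mk=cv2.inRange(hsv,(20,150,140),(32,255,255)); mk[300:]=0
c=max(cv2.findContours(mk,0,1)[0],key=cv2.contourArea); print(cv2.boundingRect(c),cv2.minAreaRect(c))
E
```

```text
18.7 [ 0.68585679 -0.10592974  0.17820157] [-3.14060287e+00 -1.70459041e-05 -4.59054268e-01] 0.07579501144423625
[282.9 200.9]
(273, 205, 28, 6) ((286.5, 207.5), (5.0, 27.0), 90.0)
```

View pics/w7.png

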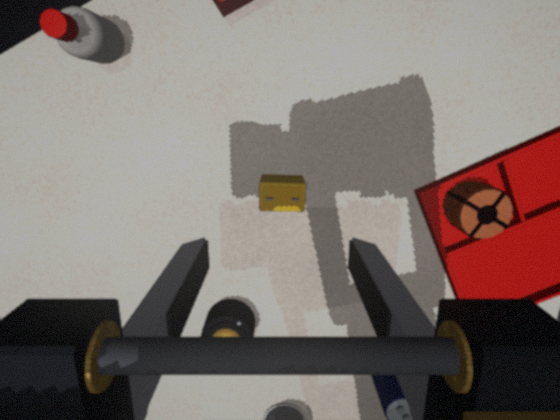

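The film capacitor is squared to the jaws with its tabs' midpoint at (282,198), and the coil stands in its bay at (487,213). I'll descend and grip.

>>> send_rows --pt "1.5 -0.7 -25 0 0 0" --pt "0 0 -38 0 0 0" --pt "0 0 -38 0 0 0" --pt "0 0 -24 0 0 0" --pt "0 0 -10 0 0 0" --pt "0 0 -3 0 0 0" --pt "0 0 0 0 0 0" --pt "0 0 0 0 0 0"

```text
time: 19.42
tool_pos: [0.6878, -0.1103, 0.0429]
ee_rot: [-3.141, -0.004, -0.46]
wrist_force: [-0.2, -0.3, -0.3]
width: 0.0761
finger_force: 0.0
```

>>> send_rows --pt "0 0 0 0 0 0" --pt "0 0 0 0 0 0" --pt "0 0 0 0 0 0" --pt "0 0 0 0 0 0" --pt "0 0 0 0 0 0" --pt "0 0 0 0 0 0" --pt "0 0 0 0 0 0" --pt "0 0 0 0 0 0" --grip 28

```text
time: 20.08
tool_pos: [0.6863, -0.1097, 0.0404]
ee_rot: [3.142, -0.0, -0.46]
wrist_force: [-0.8, -0.8, 1.1]
width: 0.0402
finger_force: 29.9
```

>>> send_rows --pt "0 0 6 0 0 0" --pt "0 0 20 0 0 0" --pt "0 0 36 0 0 0" --pt "0 0 34 0 0 0" --pt "-2 -5 18 0 0 0.04" --pt "-8 -20 6 0 0 0.05" --pt "-14 -34 0 0 0 0.05" --pt "-14 -34 0 0 0 0.05"

```text
time: 20.75
tool_pos: [0.6486, -0.2027, 0.1618]
ee_rot: [3.141, -0.003, -0.265]
wrist_force: [0.9, -0.9, -1.1]
width: 0.0401
finger_force: 29.9
```

>>> send_rows --pt "-14 -34 0 0 0 0.05" --pt "-14 -34 0 0 0 0.05" --pt "-14 -34 0 0 0 0.05" --pt "-9 -22 0 0 0 0.05" --pt "-5 -12 0 0 0 0.05" --pt "0 0 0 0 0 0" --pt "0 0 0 0 0 0" --pt "0 0 0 0 0 0"

```text
time: 21.42
tool_pos: [0.5926, -0.3377, 0.1602]
ee_rot: [-3.141, -0.0, -0.02]
wrist_force: [1.5, -0.1, -0.2]
width: 0.0399
finger_force: 29.9
```

>>> send_rows --pt "0 0 -20 0 0 0" --pt "0 0 -34 0 0 0" --pt "0 0 -30 0 0 0" --pt "0 0 -18 0 0 0" --pt "0 0 -7 0 0 0" --pt "0 0 -2 0 0 0" --pt "0 0 0 0 0 0" --pt "0 0 0 0 0 0"

```text
time: 22.08
tool_pos: [0.5937, -0.3389, 0.0515]
ee_rot: [3.14, -0.003, -0.02]
wrist_force: [-0.1, 0.3, -0.6]
width: 0.04
finger_force: 29.9
```

>>> send_rows --pt "0 0 -3 0 0 0" --pt "0 0 -1.5 0 0 0" --pt "0 0 -1 0 0 0" --pt "0 0 -0.5 0 0 0" --pt "0 0 0 0 0 0" --pt "0 0 0 0 0 0"

```text
time: 22.58
tool_pos: [0.5923, -0.3389, 0.0434]
ee_rot: [3.141, -0.0, -0.02]
wrist_force: [-0.8, -0.2, -1.3]
width: 0.0397
finger_force: 29.9
```

>>> send_rows --pt "0 0 -0.8 0 0 0" --pt "0 0 0 0 0 0" --pt "0 0 0 0 0 0"

```text
time: 22.83
tool_pos: [0.5923, -0.3389, 0.0434]
ee_rot: [3.141, -0.0, -0.02]
wrist_force: [-1.7, 0.5, 4.7]
width: 0.0397
finger_force: 29.9
```

>>> send_rows --pt "0 0 0 0 0 0" --pt "0 0 0 0 0 0" --pt "0 0 0 0 0 0" --pt "0 0 0 0 0 0" --pt "0 0 5 0 0 0" --pt "0 0 20 0 0 0" --pt "0 0 36 0 0 0" --pt "0 0 36 0 0 0" --grip 55

```text
time: 23.5
tool_pos: [0.5912, -0.338, 0.1383]
ee_rot: [-3.139, 0.004, -0.02]
wrist_force: [0.0, -0.8, 0.3]
width: 0.0549
finger_force: 0.0
```

>>> send_rows --pt "0 12 20 0 0 0" --pt "-2 30 14 0 0 0" --pt "-2 39 6 0 0 0" --pt "-2 40 0 0 0 0" --pt "-2 40 0 0 0 0" --pt "-2 40 0 0 0 0" --pt "-2 40 0 0 0 0" --pt "0 40 0 0 0 0" --grip 84

```text
time: 24.17
tool_pos: [0.5797, -0.0559, 0.18]
ee_rot: [3.141, -0.001, -0.021]
wrist_force: [1.2, -0.3, 0.2]
width: 0.084
finger_force: 0.0
```

>>> send_rows --pt "0 35 0 0 0 0" --pt "0 18 0 0 0 0" --pt "0 7 0 0 0 0" --pt "0 0 0 0 0 0" --pt "0 0 0 0 0 0"

```text
time: 24.58
tool_pos: [0.5804, 0.0016, 0.1795]
ee_rot: [3.141, -0.0, -0.02]
wrist_force: [-0.0, -0.3, 0.3]
width: 0.084
finger_force: 0.0
```

```bash
python3 - <<'E'
from h import *
o=sensors.get_obs(); print(o["time"],o["tool_pos"],o["ee_rot"],o["width"])
W=model("wrist"); im=optics.snapshot("wrist"); cv2.imwrite("pics/w8.png",im[:,:,::-1])
print(proj(W,[.58,.0026,.042]).round(1))
E
```

```text
24.5833 [0.58038346 0.0016109  0.17954157] [ 3.14056074e+00 -2.53681289e-04 -2.01725102e-02] 0.08398298165139871
[277.1 201.1]
```

View pics/w8.png

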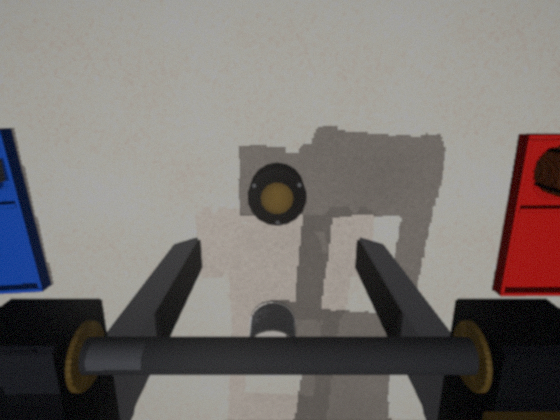

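The dome is at (277,198) against a prediction of (277,201), so the tweeter is centred between the jaws. I'll descend and grip.

>>> send_rows --pt "1.5 1 -25 0 0 0" --pt "0 0 -38 0 0 0" --pt "0 0 -38 0 0 0" --pt "0 0 -28 0 0 0" --pt "0 0 -12 0 0 0" --pt "0 0 -3 0 0 0" --pt "0 0 0 0 0 0" --pt "0 0 0 0 0 0"

```text
time: 25.3
tool_pos: [0.5835, 0.0025, 0.0376]
ee_rot: [3.141, -0.004, -0.021]
wrist_force: [0.4, 0.4, 0.1]
width: 0.0838
finger_force: 0.0
```

>>> send_rows --pt "0 0 0 0 0 0" --pt "0 0 0 0 0 0" --pt "0 0 0 0 0 0" --pt "0 0 0 0 0 0" --pt "0 0 0 0 0 0" --pt "0 0 0 0 0 0" --pt "0 0 0 0 0 0" --pt "0 0 0 0 0 0" --grip 40

```text
time: 25.97
tool_pos: [0.582, 0.0033, 0.0359]
ee_rot: [3.141, -0.001, -0.02]
wrist_force: [-0.5, 0.5, 2.6]
width: 0.0517
finger_force: 30.0
```

>>> send_rows --pt "0 0 6 0 0 0" --pt "0 0 20 0 0 0" --pt "0 0 36 0 0 0" --pt "0 0 34 0 0 0" --pt "-2 -6 18 0 0 0" --pt "-6 -22 6 0 0 0" --pt "-8 -36 0 0 0 0" --pt "-8 -36 0 0 0 0"

```text
time: 26.63
tool_pos: [0.5578, -0.0969, 0.1563]
ee_rot: [3.141, -0.001, -0.017]
wrist_force: [0.3, -0.6, -1.4]
width: 0.0511
finger_force: 30.0
```

>>> send_rows --pt "-8 -36 0 0 0 0" --pt "-8 -36 0 0 0 0" --pt "-8 -36 0 0 0 0" --pt "-8 -36 0 0 0 0" --pt "-6 -32 0 0 0 0" --pt "-4 -18 0 0 0 0" --pt "-1 -7 0 0 0 0" --pt "0 0 0 0 0 0"

```text
time: 27.3
tool_pos: [0.5141, -0.2989, 0.1547]
ee_rot: [-3.141, 0.001, -0.023]
wrist_force: [-0.8, 0.4, -2.7]
width: 0.0515
finger_force: 30.0
```

>>> send_rows --pt "0 0 -20 0 0 0" --pt "0 0 -34 0 0 0" --pt "0 0 -30 0 0 0" --pt "0 0 -18 0 0 0" --pt "0 0 -7 0 0 0" --pt "0 0 -2 0 0 0" --pt "0 0 0 0 0 0" --pt "0 0 0 0 0 0"

```text
time: 27.97
tool_pos: [0.5161, -0.2978, 0.0464]
ee_rot: [3.14, -0.003, -0.019]
wrist_force: [0.2, -1.2, -1.8]
width: 0.0517
finger_force: 30.0
```

>>> send_rows --pt "0 0 -3 0 0 0" --pt "0 0 -1.5 0 0 0" --pt "0 0 -1 0 0 0" --pt "0 0 -1 0 0 0" --pt "0 0 0 0 0 0" --pt "0 0 0 0 0 0"

```text
time: 28.47
tool_pos: [0.5151, -0.298, 0.0389]
ee_rot: [3.141, -0.001, -0.02]
wrist_force: [-1.8, 0.9, 3.0]
width: 0.0513
finger_force: 30.0
```

Contact. Release, rise and retreat so the fixed cameras can see.

>>> send_rows --pt "0 0 0 0 0 0" --pt "0 0 0 0 0 0" --pt "0 0 0 0 0 0" --pt "0 0 0 0 0 0" --pt "0 0 5 0 0 0" --pt "0 0 20 0 0 0" --pt "0 0 36 0 0 0" --pt "0 0 36 0 0 0" --grip 75

```text
time: 29.13
tool_pos: [0.5137, -0.297, 0.1343]
ee_rot: [-3.139, 0.004, -0.02]
wrist_force: [0.4, -0.9, 0.7]
width: 0.0751
finger_force: 0.0
```

>>> send_rows --pt "0 0 30 0 0 0" --pt "-25 -15 20 0 0 0" --pt "-32 -22 0 0 0 0" --pt "-32 -22 0 0 0 0" --pt "-32 -22 0 0 0 0" --pt "-32 -22 0 0 0 0" --pt "-25 -15 0 0 0 0" --pt "0 0 0 0 0 0"

```text
time: 29.8
tool_pos: [0.3325, -0.4184, 0.1854]
ee_rot: [3.139, 0.002, -0.027]
wrist_force: [-0.1, 2.1, 0.1]
width: 0.0754
finger_force: 0.0
```

```bash
python3 - <<'E'
from h import *
T=optics.snapshot("top")[:,:,::-1];S=optics.snapshot("scene")[:,:,::-1]
r=lambda im,s:cv2.resize(im,s,interpolation=2)
a=np.hstack([r(T[170:290,90:190],(250,300)),r(T[170:290,210:370],(300,300)),r(T[170:290,370:470],(250,300))])
b=np.hstack([r(S[175:265,70:190],(400,300)),r(S[180:270,375:495],(400,300))])
cv2.imwrite("pics/end.png",np.vstack([a,b]))  if a.shape[1]==800 else print(a.shape)
E
```

```text
(no output)
```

View pics/end.png

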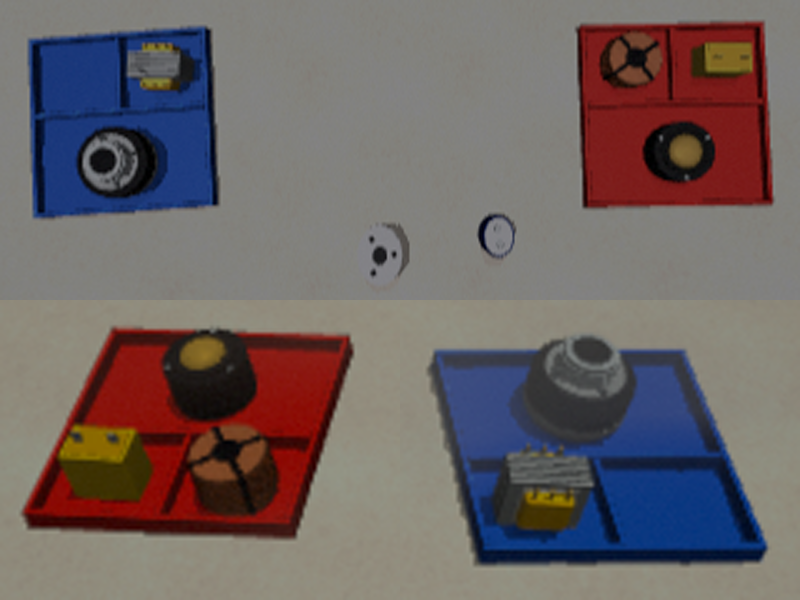

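Every part stands upright in its bay: driver (115,162), transformer (157,65), coil (632,60), film (725,58) and tweeter (682,152). The reel and the can are untouched, so I'm handing in.

```bash
python3 -c "
from bench import ticket
print(ticket.close_job())"
```

```text
the job is handed in; nothing more can be done
None
```

Both kits are made up and the job is handed in at about 30 s of the 118 s allowed; the last pictures show all five parts upright in their correct bays and the solder reel and can capacitor still in place, though the hand-in returned no verdict.

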